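Change over to the full vial tray

TASK

At the two-bay vial store, change over from the empty tray, which was left standing out, to the full one. Push the empty tray fully home, press the raised end of the rocker keeper right down so that it bars the empty tray and frees the full one, then hook a fingertip behind the lip of the full tray and draw it smoothly out to its stop. Leave every vial standing in its well, and do not shift or lift anything else on the bench.

Things in the scene. Friction and masses are not known exactly. Their poses are not given: they have to be found in the camera images.
- store: Two-bay vial store: low white housing 220 mm wide (y), 160 deep (x), 88 high, clear window on top, fixed on the bench. Origin: centre of its underside. x axis: from front to back, y: to the left for someone facing it, z up; front face at x = -80 mm. Two like trays slide out of the front along -x: the full one in the left bay (centre y = +55 mm), the empty one in the right bay (y = -55 mm).
- full_tray (a joint): How far the full (left) tray is drawn out, m: 0 = home (the start), 0.10 = at its stop. About 1.5 N of friction; stays where it is left. The keeper's left end, while down, stands in front of its lip and really bars it.
- empty_tray (a joint): How far the empty (right) tray is drawn out, m: 0 = home, 0.10 = at its stop. Starts 0.045 to 0.095 out. About 1.5 N of friction; stays where it is left.
- keeper (a joint): Angle of the keeper, a see-saw of steel with a black thumb pad at each end, on a fork between the trays: 0 rad = left end down, in front of the full tray's lip; 1.1 = right end down, in front of the empty tray's lip; end stops at both. Starts at 0 to 0.12. Stays where it is left; about 1.5 N on a pad moves it. Its end cannot go down while the tray on that side stands out.
- full_tray_lip (a point): Middle of the top edge of the full tray's upright lip: 88 mm long, 5 mm thick, top 60 mm above the bench, front face at x = -130 mm in the store's frame when home. Behind it is a finger well open at the top: 45 mm long in x, 82 mm wide between side walls as high as the lip, floor 14 mm above the bench. Moves with the tray.
- empty_tray_lip (a point): Middle of the top edge of the empty tray's lip; the tray is like the full one (lip 88 mm long, 5 mm thick, top 60 mm above the bench, front face at x = -130 mm in the store's frame when home). Moves with the tray. Push it beyond the keeper's raised pad, on the lip's outer half.
- sample_0: Glass sample vial with screw cap, 23 mm across, 56 mm tall, standing loose in a round well, 20 mm deep, of the full tray, its foot 14 mm above the bench. Origin: centre of its foot.
- sample_1: Glass sample vial with screw cap, 23 mm across, 56 mm tall, standing loose in a round well, 20 mm deep, of the full tray, its foot 14 mm above the bench. Origin: centre of its foot.
- sample_2: Glass sample vial with screw cap, 23 mm across, 56 mm tall, standing loose in a round well, 20 mm deep, of the full tray, its foot 14 mm above the bench. Origin: centre of its foot.
- sample_3: Glass sample vial with screw cap, 23 mm across, 56 mm tall, standing loose in a round well, 20 mm deep, of the full tray, its foot 14 mm above the bench. Origin: centre of its foot.
- sample_4: Glass sample vial with screw cap, 23 mm across, 56 mm tall, standing loose in a round well, 20 mm deep, of the full tray, its foot 14 mm above the bench. Origin: centre of its foot.
- label_roll: Roll of label tape, 62 mm across, 19 mm high, lying on top of the store at the back right. Bystander. Origin: centre of its underside.
- beaker: Empty low beaker, 54 mm across, 70 mm high, standing on the bench beside the left tray. Bystander. Origin: centre of its underside.
- indicator: Small amber dropper bottle, 33 mm across, 72 mm high, standing on the bench beside the right tray. Bystander. Origin: centre of its underside.
- tip_box: Pipette tip box, 71 x 118 x 67 mm, on the bench to the left. Bystander. Origin: centre of its underside.
- drop_bottle: Dropping bottle, 71 mm across, 212 mm high, on the bench to the far left. Bystander. Origin: centre of its underside.
- ball_pen: Ball pen, 136 mm long, lying on the bench near its front edge, left of the middle. Bystander. Origin: its middle, on the bench.
- keeper_right_pad (a point): Middle of the top of the keeper's right thumb pad (before the empty tray), at x = -156 mm in the store's frame; y = -19 mm and 84 mm above the bench when up, y = -27 mm and 56 mm above the bench when fully down. Pad 34 mm long in x, 18 mm wide. Pivot axis: along the store's x, at y = 0, 64 mm above the bench; the fork that carries it is 12 mm wide and 71 mm high.
- keeper_left_pad (a point): The same for the left thumb pad (before the full tray), at positive y. When up it reaches to 30 mm left of the store's middle line and about 90 mm above the bench, and the tray with its vials slides out beneath it: a finger that draws the tray must pass to the left of it, so hook the outer half of the lip.

How it is judged:
By the outcome, as a careful person would: the job done as asked, in the order asked, and still so for the second after the job is handed in, with the robot touching nothing.
It also fails if it takes over 48 s, if anything falls off the work surface, if the arm or the gripper's body presses on something with over 40 N, if the wrist force passes 120 N, or if a joint passes its speed limit or range.

ROBOT

A 6-joint arm with a two-finger parallel gripper is mounted at the origin on a cart in front of the work surface, level with it; the furniture and walls round the work are solid. World frame = base frame: x ahead of the robot, y to its left, z up, the work surface at z = 0. Lengths are in m, angles in rad, forces in N, time in s.
With the tool pointing down it reaches from about 0.35 to 0.85 m from the base axis. Payload 8.1 kg.
Tool frame: the origin (TCP) lies at the very end of the fingers, on their centre line; the grasp point (between the pads) lies 19 mm behind it; z points along the fingers, y is the direction in which the jaws open and shut (so a half turn about z gives the same grasp; the last joint's range is limited). The gripper opens to 93 mm and grips with 3 to 60 N. Pads are 15 mm wide; open, the fingers measure 128 mm over their backs; the gripper's body (75 mm by 188 mm) begins 65 mm behind the grasp point.
Start: joints at [-1.27, 0.13, 1.488, -0, 1.523, -0.085], TCP at [0.226, -0.556, 0.219] pointing down, gripper open.
Joint ranges: [-2.96, 2.96], [-0.89, 2.26], [0.02, 2.5], [-1.34, 4.48], [0, 2.73], [-2.66, 2.66]. Speed limits (rad/s): [2.39, 2.39, 2.79, 3.14, 3.14, 3.14].

INTERFACE

Orientations are given as a rotation vector (axis times angle).
In Python, from plant import robot gives the robot as it stands.
- The arm moves only by the shell command python3 -m pendant 'ROWS' [OPENING] [FORCE]. ROWS is JSON, a list of rows, each an object with "delta_pos": the shift along the tool's x, y, z in m, a list of three; "spin": the turn about the tool's z in rad. In form: [{"delta_pos": [dx, dy, dz], "spin": spin}, ...]. A call has 1 to 10 rows; each row is the pose to reach, as a shift and turn from the pose measured when the call began, along the tool's axes at that moment; what a row does not reach only later rows make up. A row lasts 1/10 s, in which the tool goes at most 50 mm and 8.59 degrees, less where a joint would pass 70% of its speed; a pose out of reach is approached as far as the arm can. A call with a gripper value outside its range is refused whole. OPENING is the closure, from -1 (fully open) to 1 (shut), set as the call begins (- or left out, the last holds). The fingers move at their own pace and stop on an object; FORCE is the grip in N (left out, the last holds). Time passes only in rows, so rows that repeat a pose let the fingers close. It gives the time, the measured TCP pose, the force and the opening at its end, in the units of the state.
- robot.read_state(): the state, without advancing time (a new reading comes with each control period).
- robot.read_camera(name): name is "side" or "top" or "wrist"; returns a dict with "color" (420x560x3 uint8, blue, green, red), "camera_matrix" (3x3 intrinsics, pixels), "R" (3x3) and "t" (3): a world point X has camera coordinates R X + t. Camera axes: x right, y down, z forward; pixel columns grow to the right and rows downward; lengths in m; the calibration is good to about 2 mm. A picture is of the moment at which its call begins. There is no depth.
- robot.close_job(): hands the job in, once; it reports no verdict.
Trained networks look in the newest picture that a camera, given by its name, has taken for a name from the list of things; names that differ only in an ending like _2 or _b are one class to them, and where a whole thing is asked for, a point or a joint stands for the part that bears it (a point fixed in the world has none). Each returns a list of dicts, best first, with "score" (0 to 1); they miss things now and then, are a little off and sometimes report something else, mostly with a low value. They report only what shows in the picture. A call takes as long as a camera call.
- robot.outline_of(camera, label): "mask" (420x560 bool, what is visible of it).
- robot.mark_of(camera, label): "location" ([x, y, z] in m, in the coordinates of the camera as it stood for that picture, good to about 4 mm: a listed point, or the origin of a listed thing).
The state is a dict: "t": time; "q": joint angles; "dq": joint speeds; "joint_torque": joint torques, N m; "tool_pos": TCP position; "orientation": TCP orientation; "force": force on the tool from outside, world axes, zero at the start; "wrist_torque": the same for the moment, N m; "opening": finger opening in m.
Only numpy, scipy, OpenCV 4.12 (cv2) and the standard library are available. Lean on these libraries where they do the work, as an engineer would, in place of code of your own. Each camera call takes 0.05 s, during which the arm holds its last target.

## Working session

There is one attempt and no reset: what is moved stays moved. The work goes in short steps, Python scripts to look and compute and a shell command to move; the robot and the scene stay as the last step left them, time stands still between calls to the robot, and variables do not carry over. Pictures are saved under pics/ and viewed, and the job is handed in when it is done.

```bash
mkdir -p pics; cat > h.py <<'E'
from plant import robot
import numpy as np, cv2
from scipy.spatial.transform import Rotation as Ro
def cam(n,f=None):
    c=robot.read_camera(n)
    if f: cv2.imwrite('pics/'+f,c['color'])
    return c
def marks(n,c,labels):
    for l in labels:
        for m in robot.mark_of(n,l)[:3]:
            X=np.array(m['location']); print(n,l,round(m['score'],2),np.round(c['R'].T@(X-c['t']),4))
E
python3 - <<'E'
from h import *
s=robot.read_state(); print({k:np.round(v,3) for k,v in s.items()})
print(np.round(Ro.from_rotvec(s['orientation']).as_matrix(),3))
for n in ['top','side']:
    c=cam(n,n+'0.png'); marks(n,c,['store','full_tray_lip','empty_tray_lip','keeper_right_pad','keeper_left_pad','beaker','indicator'])
E
```

```text
{'t': np.float64(0.0), 'q': array([-1.27 ,  0.131,  1.489, -0.   ,  1.523, -0.085]), 'dq': array([-0.001,  0.001, -0.002, -0.001, -0.001, -0.   ]), 'joint_torque': array([ 1.0000e-03, -5.5984e+01, -4.9176e+01,  7.7000e-02,  3.5000e-02,
       -0.0000e+00]), 'tool_pos': array([ 0.226, -0.555,  0.218]), 'orientation': array([-3.082, -0.602,  0.   ]), 'force': array([-0.368,  0.862,  0.82 ]), 'wrist_torque': array([-0.028,  0.012,  0.002]), 'opening': np.float64(0.093)}
[[ 0.926  0.376 -0.001]
 [ 0.376 -0.926  0.002]
 [ 0.    -0.002 -1.   ]]
top store 0.68 [ 0.6721 -0.214   0.0027]
top full_tray_lip 0.86 [ 0.553  -0.1413  0.0614]
top empty_tray_lip 0.79 [ 0.4804 -0.2427  0.057 ]
top empty_tray_lip 0.3 [0.4614 0.4446 0.0038]
top keeper_right_pad 0.7 [ 0.5156 -0.2125  0.0847]
top keeper_left_pad 0.75 [ 0.5182 -0.1673  0.0566]
top beaker 0.84 [ 4.771e-01 -1.410e-02 -4.000e-04]
top indicator 0.43 [ 0.4607 -0.3222  0.0013]
side store 0.62 [ 0.6723 -0.2175 -0.0018]
side full_tray_lip 0.69 [ 0.5481 -0.144   0.0588]
side empty_tray_lip 0.55 [ 0.4778 -0.2424  0.0528]
side keeper_right_pad 0.41 [ 0.5146 -0.2125  0.0833]
side keeper_left_pad 0.39 [ 0.5136 -0.1687  0.0601]
side beaker 0.57 [ 0.4734 -0.0154  0.0015]
side indicator 0.85 [ 0.4529 -0.3199 -0.0005]
```

View pics/top0.png

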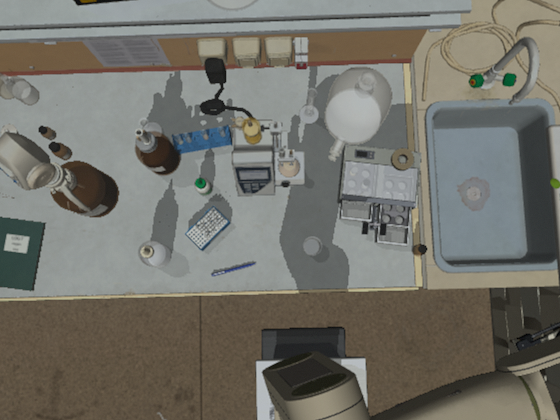

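View pics/side0.png

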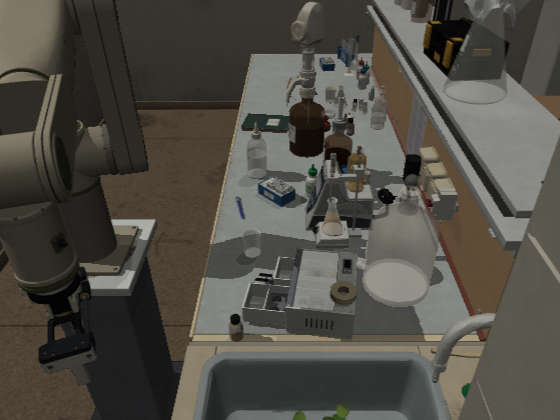

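```bash
python3 - <<'E'
from h import *
a=cv2.imread('pics/top0.png')[135:265,325:435]; cv2.imwrite('pics/top0z.png',cv2.resize(a,None,fx=4.6,fy=4.6,interpolation=cv2.INTER_CUBIC))
a=cv2.imread('pics/side0.png')[220:345,220:370]; cv2.imwrite('pics/side0z.png',cv2.resize(a,None,fx=4.8,fy=4.8,interpolation=cv2.INTER_CUBIC))
E
```

```text
(no output)
```

View pics/top0z.png

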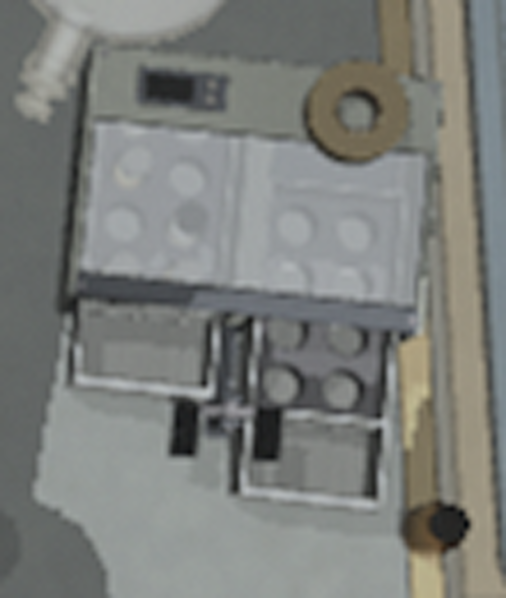

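View pics/side0z.png

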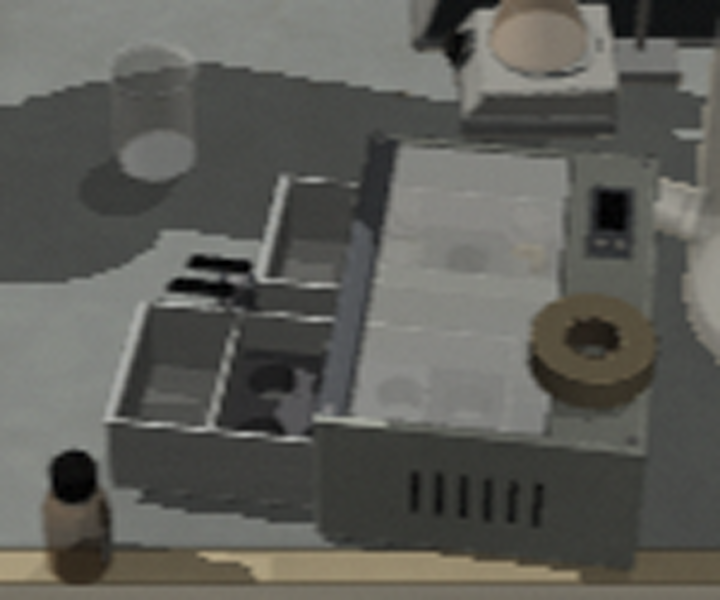

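```bash
python3 - <<'E'
from h import *
from scipy.optimize import least_squares
c=cam('top')
px=np.array([[72,386],[212,399],[243,494],[379,503],[92,50],[440,88],[187,428],[267,434]])/4.6+[325,135]-0.4
def model(p):
    x,y,w,e,k=p
    return pts(x,y,w,e)
def pts(x,y,w,e):
    L=np.array([[-.130,.099,.06],[-.130,.011,.06],[-.130-e,-.011,.06],[-.130-e,-.099,.06],[.08,.11,.088],[.08,-.11,.088],[-.156,.027,.056],[-.156,-.019,.084]])
    R=np.array([[np.cos(w),-np.sin(w),0],[np.sin(w),np.cos(w),0],[0,0,1]])
    return L@R.T+[x,y,0]
def proj(X):
    q=(X@c['R'].T+c['t'])@c['camera_matrix'].T; return q[:,:2]/q[:,2:]
f=lambda p:(proj(pts(*p))-px).ravel()
r=least_squares(f,[.67,-.215,-.1,.07],loss='soft_l1')
print(r.x,np.degrees(r.x[2]));print(np.round(r.fun.reshape(-1,2),2))
E
```

```text
[ 0.66958185 -0.21305365 -0.12817011  0.05585769] -7.343606537732645
[[ 0.18 -0.23]
 [ 0.35 -0.01]
 [-0.29 -0.55]
 [ 1.    0.6 ]
 [-0.57 -1.04]
 [ 0.62 -1.95]
 [-0.74  2.23]
 [-0.41  1.66]]
```

```bash
cat >> h.py <<'E'
S=np.array([.6696,-.2131]); W=-.128
EX=np.array([np.cos(W),np.sin(W)]); EY=np.array([-np.sin(W),np.cos(W)])
def to_store(p): d=np.array(p[:2])-S; return np.array([d@EX,d@EY,p[2]])
def goal(x,y,z,yaw=W):
    s=robot.read_state(); Rm=Ro.from_rotvec(s['orientation']).as_matrix()
    P=np.r_[S+x*EX+y*EY,z]; d=Rm.T@(P-s['tool_pos'])
    cur=np.arctan2(Rm[1,0],Rm[0,0])
    print('t',round(float(s['t']),2),'store pos',np.round(to_store(s['tool_pos']),4),'F',np.round(s['force'],1),'open',round(float(s['opening']),3))
    print('world goal',np.round(P,3),'delta',np.round(d,4),'spin',round(cur-yaw,4))
E
python3 -c "
from h import *
goal(-.225,-.07,.2)"
```

```text
t 0.85 store pos [-0.3964 -0.3967  0.2187] F [-0.8  0.4  0. ] open 0.093
world goal [ 0.438 -0.254  0.2  ] delta [ 0.3098 -0.2002  0.0186] spin 0.5138
```

```bash
python3 -m pendant '[{"delta_pos":[0.03,-0.02,0],"spin":0.05},{"delta_pos":[0.06,-0.04,0],"spin":0.12},{"delta_pos":[0.095,-0.06,0],"spin":0.2},{"delta_pos":[0.13,-0.085,0],"spin":0.28},{"delta_pos":[0.17,-0.11,0],"spin":0.36},{"delta_pos":[0.21,-0.135,0],"spin":0.44},{"delta_pos":[0.25,-0.16,0.01],"spin":0.514},{"delta_pos":[0.28,-0.18,0.018],"spin":0.514},{"delta_pos":[0.3,-0.195,0.018],"spin":0.514},{"delta_pos":[0.31,-0.2,0.018],"spin":0.514}]' 1 10
python3 -c "
from h import *
goal(-.225,-.07,.04)"
```

```text
t: 1.85
tool_pos: [0.4386, -0.2519, 0.2005]
orientation: [-3.135, 0.197, 0.0]
force: [0.7, 0.5, -0.1]
opening: 0.0174
t 1.85 store pos [-0.2242 -0.068   0.2005] F [ 0.7  0.5 -0.1] open 0.017
world goal [ 0.438 -0.254  0.04 ] delta [-0.0008  0.0021  0.1605] spin 0.0023
```

Use the wrist camera here (fingers still closing) to refine lip location before descending.

```bash
python3 - <<'E'
from h import *
for n in ['wrist']:
    c=cam(n,n+'1.png')
    for l in ['full_tray_lip','empty_tray_lip','keeper_right_pad','keeper_left_pad','indicator']:
        for m in robot.mark_of(n,l)[:2]:
            X=c['R'].T@(np.array(m['location'])-c['t']); print(l,round(m['score'],2),np.round(X,4),np.round(to_store(X),4))
E
```

```text
full_tray_lip 0.68 [ 0.549  -0.1457  0.0599] [-0.1282  0.0514  0.0599]
empty_tray_lip 0.94 [ 0.4702 -0.2412  0.0585] [-0.1942 -0.0533  0.0585]
keeper_right_pad 0.71 [ 0.5119 -0.2132  0.0839] [-0.1564 -0.0202  0.0839]
keeper_left_pad 0.57 [ 0.5195 -0.1641  0.0554] [-0.1552  0.0294  0.0554]
indicator 0.77 [ 4.574e-01 -3.267e-01  1.000e-04] [-1.960e-01 -1.397e-01  1.000e-04]
```

View pics/wrist1.png

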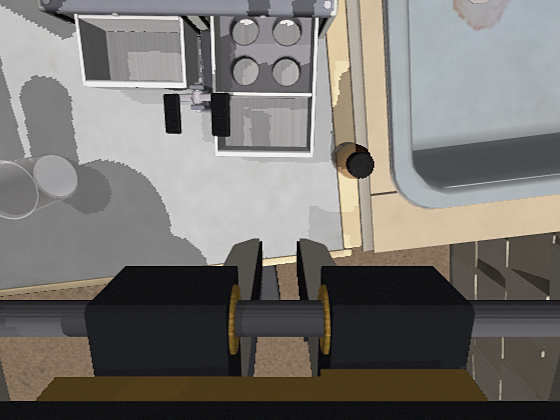

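```bash
python3 -m pendant '[{"delta_pos":[-0.005,0.002,0.03],"spin":0},{"delta_pos":[-0.005,0.002,0.07],"spin":0},{"delta_pos":[-0.005,0.002,0.11],"spin":0},{"delta_pos":[-0.005,0.002,0.14],"spin":0},{"delta_pos":[-0.005,0.002,0.155],"spin":0},{"delta_pos":[-0.005,0.002,0.163],"spin":0},{"delta_pos":[-0.005,0.002,0.163],"spin":0},{"delta_pos":[-0.005,0.002,0.163],"spin":0}]'
python3 -c "
from h import *
goal(-.14,-.07,.038)"
```

```text
t: 2.95
tool_pos: [0.4325, -0.2576, 0.0389]
orientation: [3.134, -0.205, 0.002]
force: [-0.5, -0.0, 0.1]
opening: 0.0001
t 2.95 store pos [-0.2295 -0.0744  0.0389] F [-0.5 -0.   0.1] open 0.0
world goal [ 0.522 -0.265  0.038] delta [ 0.0895 -0.0046  0.001 ] spin -0.0024
```

```bash
python3 -m pendant '[{"delta_pos":[0.01,-0.002,0],"spin":0},{"delta_pos":[0.02,-0.004,0],"spin":0},{"delta_pos":[0.03,-0.004,0],"spin":0},{"delta_pos":[0.04,-0.004,0],"spin":0},{"delta_pos":[0.05,-0.004,0],"spin":0},{"delta_pos":[0.06,-0.004,0],"spin":0},{"delta_pos":[0.07,-0.004,0],"spin":0},{"delta_pos":[0.075,-0.004,0],"spin":0},{"delta_pos":[0.08,-0.004,0],"spin":0}]'
python3 -c "
from h import *
goal(-.138,-.07,.038)"
```

```text
t: 3.85
tool_pos: [0.5127, -0.264, 0.0388]
orientation: [3.134, -0.204, 0.001]
force: [-1.9, -0.1, 0.6]
opening: 0.0006
t 3.85 store pos [-0.1491 -0.0705  0.0388] F [-1.9 -0.1  0.6] open 0.001
world goal [ 0.524 -0.265  0.038] delta [ 0.0111 -0.0006  0.0009] spin -0.0023
```

Pushing at friction level. Continue in small steps until force rises.

```bash
for i in 1; do python3 -m pendant '[{"delta_pos":[0.004,0,0],"spin":0},{"delta_pos":[0.008,0,0],"spin":0},{"delta_pos":[0.01,0,0],"spin":0},{"delta_pos":[0.01,0,0],"spin":0}]'; done
python3 -c "
from h import *
goal(-.138,-.07,.038)"
```

```text
t: 4.25
tool_pos: [0.5196, -0.2649, 0.0383]
orientation: [3.135, -0.205, -0.009]
force: [-15.9, 1.5, 11.0]
opening: 0.0005
t 4.25 store pos [-0.1422 -0.0706  0.0383] F [-15.9   1.5  11. ] open 0.0
world goal [ 0.524 -0.265  0.038] delta [ 0.0042 -0.0006  0.0003] spin -0.0025
```

```bash
python3 -m pendant '[{"delta_pos":[0.004,0,0],"spin":0},{"delta_pos":[0.004,0,0],"spin":0}]'
python3 - <<'E'
from h import *
goal(-.17,-.07,.038)
c=cam('wrist','wrist2.png')
for l in ['full_tray_lip','empty_tray_lip','keeper_right_pad','keeper_left_pad']:
        for m in robot.mark_of('wrist',l)[:2]:
            X=c['R'].T@(np.array(m['location'])-c['t']); print(l,round(m['score'],2),np.round(X,4),np.round(to_store(X),4))
E
```

```text
t: 4.45
tool_pos: [0.5195, -0.265, 0.0379]
orientation: [-3.133, 0.205, 0.023]
force: [-22.8, 3.6, 16.2]
opening: 0.0008
t 4.45 store pos [-0.1422 -0.0706  0.0379] F [-22.8   3.6  16.2] open 0.001
world goal [ 0.492 -0.261  0.038] delta [-0.0278 -0.0005  0.0003] spin -0.0029
full_tray_lip 0.21 [ 0.5178 -0.1644  0.0537] [-0.1568  0.029   0.0537]
empty_tray_lip 0.7 [ 0.5301 -0.2492  0.0563] [-0.1337 -0.0536  0.0563]
keeper_right_pad 0.65 [ 0.5284 -0.248   0.0582] [-0.1356 -0.0526  0.0582]
keeper_left_pad 0.96 [ 0.5154 -0.1665  0.0569] [-0.1589  0.0266  0.0569]
```

View pics/wrist2.png

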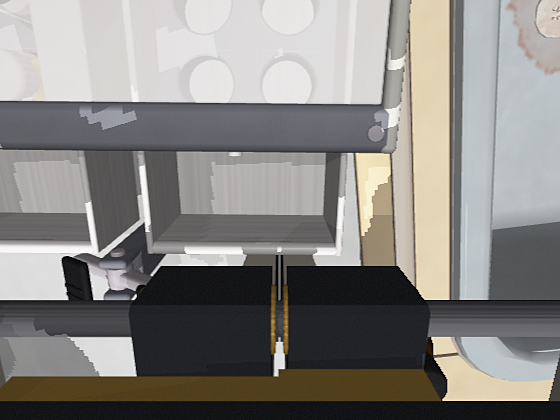

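```bash
python3 -m pendant '[{"delta_pos":[-0.01,0,0],"spin":0},{"delta_pos":[-0.025,0,-0.01],"spin":0},{"delta_pos":[-0.04,0,-0.03],"spin":0},{"delta_pos":[-0.05,0,-0.07],"spin":0},{"delta_pos":[-0.06,0,-0.1],"spin":0},{"delta_pos":[-0.07,0,-0.12],"spin":0},{"delta_pos":[-0.07,0,-0.12],"spin":0},{"delta_pos":[-0.07,0,-0.12],"spin":0}]'
python3 - <<'E'
from h import *
goal(-.157,-.023,.11)
c=cam('wrist','wrist3.png')
for l in ['full_tray_lip','empty_tray_lip','keeper_right_pad','keeper_left_pad']:
        for m in robot.mark_of('wrist',l)[:2]:
            X=c['R'].T@(np.array(m['location'])-c['t']); print(l,round(m['score'],2),np.round(X,4),np.round(to_store(X),4))
c=cam('side','side3.png')
E
```

```text
t: 5.5
tool_pos: [0.4522, -0.2562, 0.1589]
orientation: [-3.134, 0.206, 0.02]
force: [0.2, -0.5, -0.3]
opening: 0.0007
t 5.5 store pos [-0.2101 -0.0705  0.1589] F [ 0.2 -0.5 -0.3] open 0.001
world goal [ 0.511 -0.216  0.11 ] delta [ 0.0536 -0.0477  0.0483] spin -0.0032
full_tray_lip 0.79 [ 0.5489 -0.1446  0.0594] [-0.1284  0.0525  0.0594]
empty_tray_lip 0.97 [ 0.5312 -0.2484  0.0579] [-0.1328 -0.0526  0.0579]
keeper_right_pad 0.92 [ 0.5097 -0.2151  0.0834] [-0.1583 -0.0223  0.0834]
keeper_left_pad 0.91 [ 0.5174 -0.1643  0.056 ] [-0.1572  0.029   0.056 ]
```

View pics/wrist3.png

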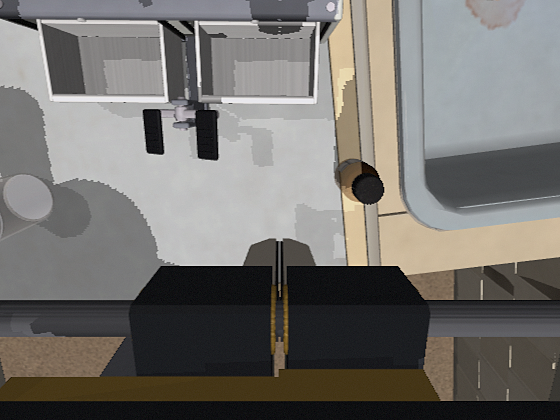

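View pics/side3.png

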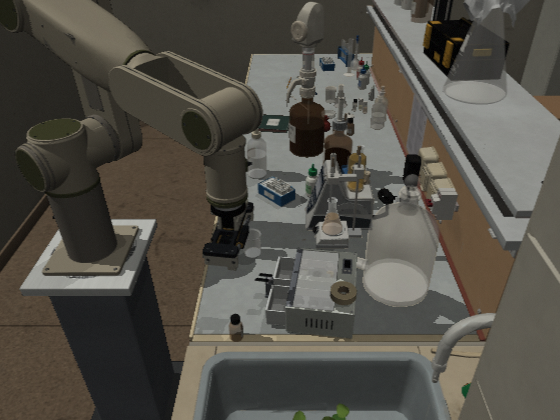

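```bash
sed -i 's/^S=.*/S=np.array([.6666,-.216]); W=-.148/' h.py
python3 -c "
from h import *
goal(-.157,-.024,.11)"
```

```text
t 5.8 store pos [-0.207  -0.071   0.1575] F [ 0.3 -0.2 -0.1] open 0.0
world goal [ 0.508 -0.217  0.11 ] delta [ 0.0515 -0.046   0.0468] spin 0.0173
```

```bash
python3 -m pendant '[{"delta_pos":[0.015,-0.014,0],"spin":0.008},{"delta_pos":[0.032,-0.03,0.01],"spin":0.017},{"delta_pos":[0.046,-0.042,0.02],"spin":0.017},{"delta_pos":[0.0515,-0.046,0.033],"spin":0.017},{"delta_pos":[0.0515,-0.046,0.043],"spin":0.017},{"delta_pos":[0.0515,-0.046,0.046],"spin":0.017},{"delta_pos":[0.0515,-0.046,0.046],"spin":0.017}]'
python3 -c "
from h import *
goal(-.157,-.030,.055)"
```

```text
t: 6.5
tool_pos: [0.5066, -0.2168, 0.1098]
orientation: [-3.13, 0.233, 0.028]
force: [-0.7, 0.0, 0.0]
opening: 0.0005
t 6.5 store pos [-0.1581 -0.0244  0.1098] F [-0.7  0.   0. ] open 0.001
world goal [ 0.507 -0.223  0.055] delta [0.0021 0.0057 0.0547] spin -0.0004
```

```bash
python3 -m pendant '[{"delta_pos":[0.001,0.0,0.008],"spin":0},{"delta_pos":[0.001,0.0,0.016],"spin":0},{"delta_pos":[0.001,0.001,0.024],"spin":0},{"delta_pos":[0.001,0.003,0.031],"spin":0},{"delta_pos":[0.001,0.004,0.038],"spin":0},{"delta_pos":[0.001,0.006,0.044],"spin":0},{"delta_pos":[0.001,0.006,0.048],"spin":0},{"delta_pos":[0.001,0.006,0.048],"spin":0}]'
python3 -c "
from h import *
goal(-.157,-.030,.055)
c=cam('wrist','wrist4.png');cam('side','side4.png')"
```

```text
t: 7.3
tool_pos: [0.5054, -0.2223, 0.0608]
orientation: [-3.129, 0.232, 0.03]
force: [0.1, 0.2, 0.2]
opening: 0.0003
t 7.3 store pos [-0.1585 -0.03    0.0608] F [0.1 0.2 0.2] open 0.0
world goal [ 0.507 -0.223  0.055] delta [0.0016 0.     0.0058] spin -0.0002
```

View pics/wrist4.png

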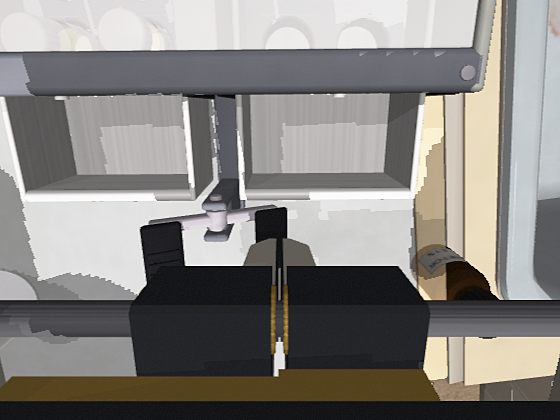

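```bash
python3 -m pendant '[{"delta_pos":[0.001,0.0,0.003],"spin":0},{"delta_pos":[0.001,0.0,0.006],"spin":0},{"delta_pos":[0.001,0.0,0.008],"spin":0},{"delta_pos":[0.001,0.0,0.008],"spin":0}]'
python3 -c "
from h import *
goal(-.157,-.030,.055)
c=cam('wrist')
marks('wrist',c,['keeper_left_pad','keeper_right_pad'])"
```

```text
t: 7.8
tool_pos: [0.5075, -0.2233, 0.0555]
orientation: [-3.131, 0.232, 0.026]
force: [-4.9, 0.5, 14.2]
opening: 0.0005
t 7.8 store pos [-0.1563 -0.0307  0.0555] F [-4.9  0.5 14.2] open 0.001
world goal [ 0.507 -0.223  0.055] delta [-0.0007 -0.0007  0.0005] spin -0.0
wrist keeper_left_pad 0.58 [ 0.5149 -0.1719  0.0804]
wrist keeper_left_pad 0.44 [ 0.4768 -0.0163 -0.0018]
wrist keeper_right_pad 0.68 [ 0.51   -0.2183  0.0541]
```

```bash
python3 -m pendant '[{"delta_pos":[0,0.0,0.003],"spin":0},{"delta_pos":[0,0.0,0.003],"spin":0}]'
python3 -m pendant '[{"delta_pos":[0,0.0,-0.01],"spin":0},{"delta_pos":[0,0.0,-0.03],"spin":0},{"delta_pos":[-0.02,0.0,-0.06],"spin":0},{"delta_pos":[-0.03,-0.02,-0.09],"spin":0},{"delta_pos":[-0.04,-0.04,-0.1],"spin":0},{"delta_pos":[-0.045,-0.06,-0.105],"spin":0},{"delta_pos":[-0.045,-0.065,-0.105],"spin":0},{"delta_pos":[-0.045,-0.065,-0.105],"spin":0}]'
python3 - <<'E'
from h import *
goal(-.105,.068,.11)
c=cam('wrist','wrist5.png')
for l in ['full_tray_lip','empty_tray_lip','keeper_right_pad','keeper_left_pad','beaker']:
        for m in robot.mark_of('wrist',l)[:2]:
            X=c['R'].T@(np.array(m['location'])-c['t']); print(l,round(m['score'],2),np.round(X,4),np.round(to_store(X),4))
E
```

```text
t: 8.15
tool_pos: [0.5085, -0.2245, 0.0548]
orientation: [-3.133, 0.232, 0.022]
force: [-4.3, -1.5, 16.0]
opening: 0.0003
t: 8.95
tool_pos: [0.4753, -0.1532, 0.1604]
orientation: [3.133, -0.23, -0.022]
force: [-0.4, -0.9, 0.3]
opening: 0.0003
t 8.95 store pos [-0.1985  0.0339  0.1604] F [-0.4 -0.9  0.3] open 0.0
world goal [ 0.573 -0.133  0.11 ] delta [ 0.0942 -0.034   0.049 ] spin 0.0013
full_tray_lip 0.97 [ 0.5495 -0.146   0.0609] [-0.1262  0.052   0.0609]
empty_tray_lip 0.7 [ 0.5318 -0.2497  0.0599] [-0.1284 -0.0533  0.0599]
keeper_right_pad 0.58 [ 0.5067 -0.2151  0.0546] [-0.1583 -0.0227  0.0546]
keeper_left_pad 0.73 [ 0.5169 -0.1745  0.0832] [-0.1541  0.019   0.0832]
beaker 0.93 [ 0.4764 -0.0198 -0.0025] [-0.2171  0.166  -0.0025]
```

View pics/wrist5.png

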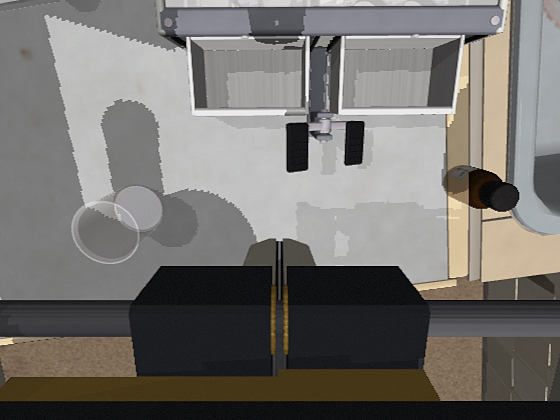

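```bash
python3 -m pendant '[{"delta_pos":[0.02,-0.007,0],"spin":0},{"delta_pos":[0.045,-0.016,0],"spin":0},{"delta_pos":[0.07,-0.025,0],"spin":0},{"delta_pos":[0.09,-0.032,0.01],"spin":0},{"delta_pos":[0.097,-0.032,0.025],"spin":0},{"delta_pos":[0.097,-0.032,0.045],"spin":0},{"delta_pos":[0.097,-0.032,0.06],"spin":0},{"delta_pos":[0.097,-0.032,0.065],"spin":0},{"delta_pos":[0.097,-0.032,0.065],"spin":0}]'
python3 -c "
from h import *
goal(-.102,.066,.035)
c=cam('wrist','wrist6.png');cam('side','side6.png')
a=cv2.imread('pics/side6.png')[200:345,190:370]; cv2.imwrite('pics/side6z.png',cv2.resize(a,None,fx=4,fy=4,interpolation=cv2.INTER_CUBIC))"
```

```text
t: 10.15
tool_pos: [0.5733, -0.1368, 0.092]
orientation: [-3.132, 0.234, 0.027]
force: [-0.4, -0.1, -0.2]
opening: 0.0003
t 10.15 store pos [-0.104   0.0645  0.092 ] F [-0.4 -0.1 -0.2] open 0.0
world goal [ 0.575 -0.136  0.035] delta [ 0.003  -0.0015  0.0569] spin -0.0013
```

View pics/side6z.png

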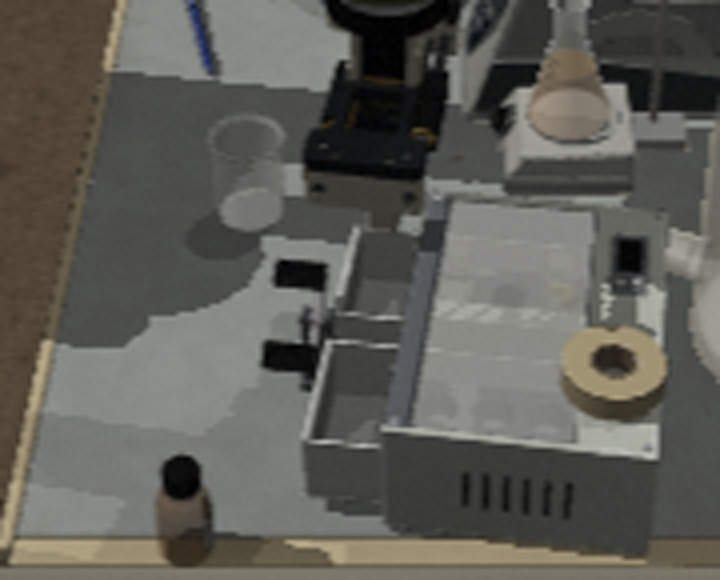

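View pics/wrist6.png

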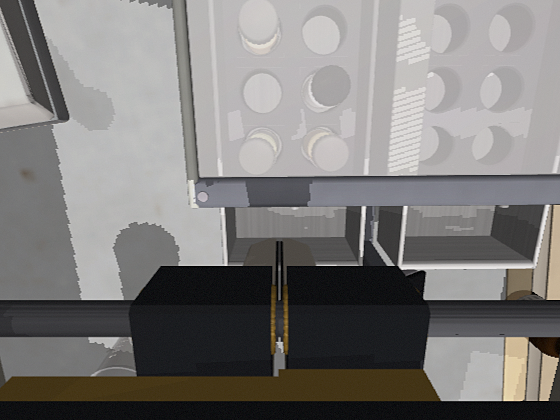

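```bash
python3 -m pendant '[{"delta_pos":[0.002,-0.001,0.01],"spin":0},{"delta_pos":[0.002,-0.001,0.02],"spin":0},{"delta_pos":[0.002,-0.001,0.03],"spin":0},{"delta_pos":[0.002,-0.001,0.04],"spin":0},{"delta_pos":[0.002,-0.001,0.05],"spin":0},{"delta_pos":[0.002,-0.001,0.057],"spin":0},{"delta_pos":[0.002,-0.001,0.057],"spin":0}]'
python3 -c "
from h import *
goal(-.1175,.066,.035)"
```

```text
t: 10.95
tool_pos: [0.5749, -0.1361, 0.0353]
orientation: [-3.132, 0.234, 0.026]
force: [-0.3, -0.8, 0.5]
opening: 0.0004
t 10.95 store pos [-0.1025  0.0656  0.0353] F [-0.3 -0.8  0.5] open 0.0
world goal [ 0.56  -0.133  0.035] delta [-0.015  -0.0004  0.0005] spin -0.0012
```

```bash
python3 -m pendant '[{"delta_pos":[-0.004,0,0],"spin":0},{"delta_pos":[-0.008,0,0],"spin":0},{"delta_pos":[-0.011,0,0],"spin":0},{"delta_pos":[-0.013,0,0],"spin":0},{"delta_pos":[-0.015,0,0],"spin":0},{"delta_pos":[-0.017,0,0],"spin":0},{"delta_pos":[-0.020,0,0],"spin":0},{"delta_pos":[-0.023,0,0],"spin":0},{"delta_pos":[-0.026,0,0],"spin":0},{"delta_pos":[-0.030,0,0],"spin":0}]'
python3 -c "
from h import *
goal(-.2175,.066,.035)
c=cam('wrist','wrist7.png')"
```

```text
t: 11.95
tool_pos: [0.5451, -0.1317, 0.0359]
orientation: [-3.132, 0.234, 0.026]
force: [1.3, -1.6, 0.2]
opening: 0.0008
t 11.95 store pos [-0.1326  0.0655  0.0359] F [ 1.3 -1.6  0.2] open 0.001
world goal [ 0.461 -0.119  0.035] delta [-0.0849 -0.0004  0.0023] spin -0.0011
```

View pics/wrist7.png

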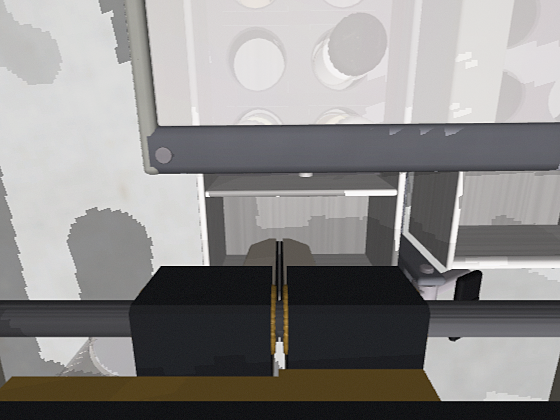

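```bash
python3 -m pendant '[{"delta_pos":[-0.004,0,0],"spin":0},{"delta_pos":[-0.008,0,0],"spin":0},{"delta_pos":[-0.012,0,0],"spin":0},{"delta_pos":[-0.016,0,0],"spin":0},{"delta_pos":[-0.020,0,0],"spin":0},{"delta_pos":[-0.024,0,0],"spin":0},{"delta_pos":[-0.028,0,0],"spin":0},{"delta_pos":[-0.032,0,0],"spin":0},{"delta_pos":[-0.036,0,0],"spin":0},{"delta_pos":[-0.040,0,0],"spin":0}]'
python3 -m pendant '[{"delta_pos":[-0.004,0,0],"spin":0},{"delta_pos":[-0.008,0,0],"spin":0},{"delta_pos":[-0.012,0,0],"spin":0},{"delta_pos":[-0.016,0,0],"spin":0},{"delta_pos":[-0.020,0,0],"spin":0},{"delta_pos":[-0.024,0,0],"spin":0},{"delta_pos":[-0.028,0,0],"spin":0},{"delta_pos":[-0.032,0,0],"spin":0},{"delta_pos":[-0.034,0,0],"spin":0},{"delta_pos":[-0.036,0,0],"spin":0}]'
python3 -c "
from h import *
goal(-.2175,.066,.035)
c=cam('wrist','wrist8.png')"
```

```text
t: 13.0
tool_pos: [0.5045, -0.1254, 0.0363]
orientation: [-3.132, 0.234, 0.027]
force: [1.4, -0.5, -0.3]
opening: 0.0008
t: 14.0
tool_pos: [0.4687, -0.1201, 0.037]
orientation: [-3.132, 0.234, 0.027]
force: [1.5, -0.7, -1.0]
opening: 0.0005
t 14.0 store pos [-0.2098  0.0657  0.037 ] F [ 1.5 -0.7 -1. ] open 0.0
world goal [ 0.461 -0.119  0.035] delta [-0.0076 -0.0003  0.0022] spin -0.0012
```

View pics/wrist8.png

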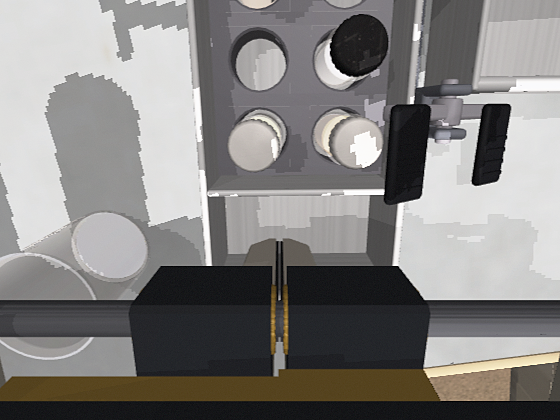

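The tray is about 92 mm out and the vials are upright. I'll go the last stretch gently until the stop.

```bash
python3 -m pendant '[{"delta_pos":[-0.003,0,0.001],"spin":0},{"delta_pos":[-0.005,0,0.001],"spin":0},{"delta_pos":[-0.007,0,0.001],"spin":0},{"delta_pos":[-0.009,0,0.001],"spin":0},{"delta_pos":[-0.011,0,0.001],"spin":0},{"delta_pos":[-0.011,0,0.001],"spin":0}]'
python3 -c "
from h import *
goal(-.2175,.066,.035)"
```

```text
t: 14.65
tool_pos: [0.4629, -0.1193, 0.0373]
orientation: [3.132, -0.235, -0.009]
force: [26.6, -3.7, -20.3]
opening: 0.0005
t 14.65 store pos [-0.2158  0.0656  0.0373] F [ 26.6  -3.7 -20.3] open 0.0
world goal [ 0.461 -0.119  0.035] delta [-0.0017 -0.0004  0.0023] spin -0.0015
```

```bash
python3 -m pendant '[{"delta_pos":[0.005,0,0],"spin":0},{"delta_pos":[0.01,0,0],"spin":0},{"delta_pos":[0.013,0,0],"spin":0},{"delta_pos":[0.013,0,-0.01],"spin":0},{"delta_pos":[0.013,0,-0.03],"spin":0},{"delta_pos":[0.013,0,-0.06],"spin":0},{"delta_pos":[0.01,0,-0.10],"spin":0},{"delta_pos":[-0.02,0,-0.14],"spin":0},{"delta_pos":[-0.05,0,-0.17],"spin":0},{"delta_pos":[-0.06,0,-0.18],"spin":0}]'
python3 -m pendant '[{"delta_pos":[0,0,0],"spin":0},{"delta_pos":[0,0,0],"spin":0}]'
python3 - <<'E'
from h import *
goal(-.2175,.066,.035)
for n in ['wrist','top','side']:
  c=cam(n,n+'9.png')
  for l in ['full_tray_lip','empty_tray_lip','keeper_right_pad','keeper_left_pad','beaker','indicator','label_roll']+(['sample_0'] if n=='wrist' else []):
        for m in robot.mark_of(n,l)[:5 if 'sam' in l else 1]:
            X=c['R'].T@(np.array(m['location'])-c['t']); print(n,l,round(m['score'],2),np.round(X,4),np.round(to_store(X),4))
a=cv2.imread('pics/side9.png')[200:345,190:370]; cv2.imwrite('pics/side9z.png',cv2.resize(a,None,fx=4,fy=4,interpolation=cv2.INTER_CUBIC))
E
```

```text
t: 15.65
tool_pos: [0.404, -0.1105, 0.2221]
orientation: [3.131, -0.234, -0.002]
force: [0.3, -0.3, 0.2]
opening: 0.0004
t: 15.85
tool_pos: [0.4044, -0.1107, 0.2229]
orientation: [3.13, -0.235, 0.001]
force: [0.2, 0.3, -1.2]
opening: 0.0006
t 15.85 store pos [-0.2749  0.0655  0.2229] F [ 0.2  0.3 -1.2] open 0.001
world goal [ 0.461 -0.119  0.035] delta [ 0.0572 -0.0012  0.188 ] spin -0.0017
wrist full_tray_lip 0.88 [ 0.4509 -0.1309  0.0607] [-0.2258  0.0524  0.0607]
wrist keeper_right_pad 0.67 [ 0.5096 -0.2198  0.0554] [-0.1548 -0.0269  0.0554]
wrist keeper_left_pad 0.7 [ 0.5188 -0.1729  0.0845] [-0.1525  0.0208  0.0845]
wrist beaker 0.91 [ 0.4757 -0.0161 -0.0012] [-0.2183  0.1695 -0.0012]
wrist indicator 0.56 [ 4.594e-01 -3.286e-01  2.000e-04] [-0.1883 -0.142   0.0002]
wrist label_roll 0.61 [ 0.5258 -0.119   0.0084] [-0.1535  0.0752  0.0084]
wrist sample_0 0.78 [ 0.5276 -0.1191  0.0103] [-0.1518  0.0754  0.0103]
wrist sample_0 0.72 [ 0.5526 -0.1622  0.0089] [-0.1207  0.0364  0.0089]
wrist sample_0 0.62 [ 0.5215 -0.1594  0.01  ] [-0.1519  0.0346  0.01  ]
top full_tray_lip 0.92 [ 0.45
[... 310 characters left out ...]
-0.0005] [-0.2207  0.1742 -0.0005]
top indicator 0.48 [ 0.5532 -0.1631  0.014 ] [-0.1199  0.0356  0.014 ]
top label_roll 0.72 [ 0.7113 -0.2749  0.0863] [ 0.0529 -0.0516  0.0863]
side full_tray_lip 0.57 [ 0.4507 -0.129   0.0602] [-0.2264  0.0542  0.0602]
side empty_tray_lip 0.81 [ 0.5323 -0.2521  0.056 ] [-0.1276 -0.0555  0.056 ]
side keeper_right_pad 0.6 [ 0.514  -0.2196  0.0545] [-0.1504 -0.026   0.0545]
side keeper_left_pad 0.63 [ 0.5401  0.2932 -0.0029] [-0.2002  0.485  -0.0029]
side beaker 0.75 [ 0.4728 -0.015  -0.0022] [-0.2213  0.1703 -0.0022]
side indicator 0.63 [ 0.4545 -0.3229  0.0031] [-0.1941 -0.1371  0.0031]
side label_roll 0.71 [ 0.7083 -0.2711  0.0873] [ 0.0494 -0.0483  0.0873]
```

View pics/wrist9.png

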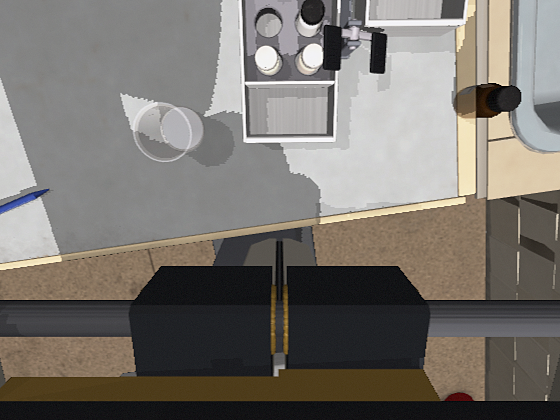

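View pics/side9z.png

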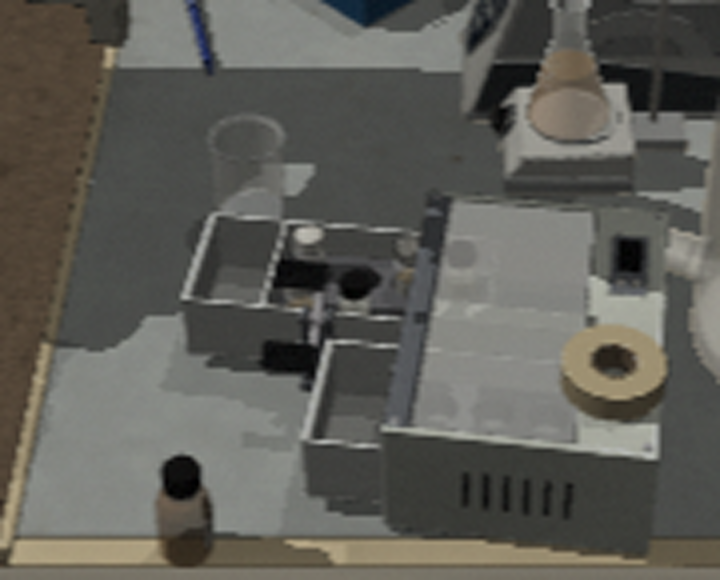

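```bash
python3 -c "
from plant import robot
print(robot.close_job())"
```

```text
the job is handed in; nothing more can be done
None
```

The changeover is done and handed in at about 17 s, with the arm clear of everything. I pushed the empty tray home, pressed the right pad of the keeper down, then hooked the outer half of the full tray's lip and drew it out.

| Item | Last check |
|---|---|
| Empty tray | Hard stop on the push (about 23 N in x, no further movement). Its lip then measured at x = -122 to -128 mm in the store's frame, against -127.5 mm when home. |
| Keeper | Firm stop at 55 mm height under about 16 N. The right pad measured 54 to 57 mm high afterwards. The left pad was 80 to 85 mm up. |
| Full tray | Firm stop on the pull (about 27 N). Its lip then measured 98 to 100 mm out from its home position. |
| Vials | All that I could see in the last pictures stand upright in their wells. The network marked only 3 of the 5; the last two I did not check one by one, as the tray's rear end was cut off or hidden. |
| Bystanders | The beaker, dropper bottle and label roll show no visible shift. I did not measure the tip box, drop bottle or pen at the end; nothing came near them. |

**Disagreements:** some of the last network reports were plainly wrong and I discarded them: the wrist camera's label roll, the top camera's dropper bottle, and the side camera's left pad. My first estimate of the store's yaw was about 1° off. I corrected it from the wrist images before pressing the keeper.

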